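# Route the bench suction to line three with a gated selector lever

### The job

On the dental bench, switch the suction selector to line three: push its lever with the fingertips to the middle of the H-shaped gate, across to the right-hand lane, then forward (away from the robot) until it is fully home in the slot marked with three dots, and leave it there. Do not dip into the four-dot slot, push gently and never grip the lever, and leave the block, jar, cup and bottle standing around it alone.

Things in the scene. Friction and masses are not known exactly. Their poses are not given: they have to be found in the camera images.
- unit: Fixed cream selector box with a teal top plate, 170 (x) by 150 (y) by 95 mm high, on a steel foot plate 190 by 170 mm; four grey stubs stick out 22 mm at its far (+x) side. Origin at the centre of its underside, on the bench; x points forward (away from the operator), y to the operator's left, z up.
- gate (a point): Middle of the H-shaped opening in the plate, at the plate's top, 95 mm above the box's origin. Two lanes run along x, joined by one crossbar along y. Slots: one white dot far left, two near left, three far right (also a green bar), four near right. Solid islands between the lanes: the lever crosses only within 0.06 rad of upright fore and aft, and goes fore or aft only at an end of the crossbar.
- slot3 (a point): Inner end of the three-dot slot (far right), at the plate's top: 22 mm forward and 19 mm right of the gate's middle. The lever's 10 mm steel stem stands here when home.
- pivot (a point): Ball pivot of the lever, inside the box, 30 mm above its origin. The lever leans about it and stays where it is left; moving it takes about 2 to 4 N at the handle. The stops at the slot ends are cushioned.
- lever_side (a joint): Sideways lean of the lever (rad) about the box's x axis: -0.32 left end (one- and two-dot lane, where it starts), 0 middle, +0.32 right end (three- and four-dot lane). Grows to the right.
- lever_fore (a joint): Fore-and-aft lean of the lever (rad): 0 in the crossbar, +0.35 fully forward in a far slot, -0.35 fully back in a near slot. At the start it is anywhere along the left lane.
- lever_grip (a point): Centre of the black round handle, on the lever's axis, 115 mm from the pivot; in the box's frame at (115 sin fore, -115 sin side cos fore, 30 + 115 cos side cos fore) mm. The handle is 28 mm thick and runs from 85 to 147 mm along the lever from the pivot (upright: 115 to 177 mm above the bench).
- bur_block: Loose blue block 100 by 44 by 34 mm with small burs standing to 58 mm; origin at the centre of its underside. Leave alone.
- amber_jar: Loose amber glass jar, 52 mm across, 75 mm high; origin at the centre of its underside. Leave alone.
- mixing_cup: Loose white ceramic cup, 64 mm across, 55 mm high; origin at the centre of its underside. Leave alone.
- rinse_bottle: Loose white plastic bottle with a blue cap, 52 mm across, 120 mm high; origin at the centre of its underside. Leave alone.

How it is judged:
On the way, in this order (a step that is already met when the one before it is completed fails the run):
1. the lever is across in the right-hand lane, in the crossbar (value of joint lever_side above 0.22 rad and value of joint lever_fore between -0.15 and 0.15 rad), for 0.05 s.
2. the lever is home in the three-dot slot (value of joint lever_side above 0.22 rad and value of joint lever_fore above 0.27 rad), for 0.2 s.
At the end, for the whole second after the job is handed in: The lever rests in the three-dot slot (lever_side above 0.22, lever_fore above 0.27 of 0.35 rad, at rest), and block, jar, cup and bottle stand within 20 mm of where they were (all of step 2 and velocity of joint lever_fore between -0.05 and 0.05 rad/s and distance of each of bur_block, amber_jar, mixing_cup, rinse_bottle from where it was at the start of the episode below 0.02 m and angle between each of bur_block, amber_jar, mixing_cup, rinse_bottle's own z axis and vertical below 0.2 rad); the robot touches nothing.
It fails at once if the lever is pushed into the four-dot slot (value of joint lever_side above 0.2 rad and value of joint lever_fore below -0.18 rad).
It fails at once if the lever is gripped or forced (over 30 N from the fingers) (contact force between the fingers and unit above 30 N).
It fails at once if a bystander is moved, lifted or tipped (distance of any of bur_block, amber_jar, mixing_cup, rinse_bottle from where it was at the start of the episode above 0.02 m or angle between any of bur_block, amber_jar, mixing_cup, rinse_bottle's own z axis and vertical above 0.2 rad).
It also fails if it takes over 67 s, if anything falls off the work surface, if the arm or the gripper's body presses on something with over 40 N, if the wrist force passes 120 N, or if a joint passes its speed limit or range.

### The arm

A 6-joint arm with a two-finger parallel gripper is mounted at the origin on the work surface. World frame = base frame: x ahead of the robot, y to its left, z up, the work surface at z = 0. Lengths are in m, angles in rad, forces in N, time in s.
With the tool pointing down it reaches from about 0.35 to 0.975 m from the base axis. Payload 4.9 kg.
Tool frame: the origin (TCP) lies on the mounting face of the last link; the fingertips stand 173 mm ahead of it and the grasp point (between the pads) lies 155 mm ahead of it; z points along the fingers, y is the direction in which the jaws open and shut (so a half turn about z gives the same grasp; the last joint's range is limited). The gripper opens to 85 mm and grips with 20 to 120 N. Pads are 22 mm wide; open, the fingers measure 114 mm over their backs; the gripper's body (76 mm by 85 mm) begins 54 mm behind the grasp point. The pads swing forward as they close: fully open they stand 13 mm farther back than shut.
Start: joints at [-1.246, 0.053, 1.613, -0, 1.476, -0.119], TCP at [0.268, -0.564, 0.405] pointing down, gripper open.
Joint ranges: [-3.01, 3.01], [-1.01, 2.22], [0.06, 2.58], [-1.02, 4.17], [0.09, 2.62], [-3.14, 3.14]. Speed limits (rad/s): [2.57, 2.57, 3.14, 3.14, 3.14, 3.14].

### API

Orientations are given as a unit quaternion [w, x, y, z].
In Python, from plant import manip gives the robot as it stands.
- The arm moves only by the tool play_rows, never from a script. Its argument "increments" is a list of rows, each an object with "offset": the shift along the tool's x, y, z in mm, a list of three; "twist": the turn about the tool's z in rad; "grip": the opening, from 0 (shut) to 1 (fully open). In form: [{"offset": [dx, dy, dz], "twist": twist, "grip": grip}, ...]. A call has 1 to 5 rows; each row is the pose to reach, as a shift and turn from the pose commanded when the call began, along the tool's axes at that moment; what a row does not reach only later rows make up. A row lasts 1/12 s, in which the tool goes at most 41.7 mm and 7.16 degrees, less where a joint would pass 70% of its speed; a pose out of reach is approached as far as the arm can. A call with a gripper value outside its range is refused whole. The fingers move at their own pace and stop on an object; the grip force is fixed at half the most. Time passes only in rows, so rows that repeat a pose let the fingers close. It gives the time, the measured TCP pose, the force and the opening at its end, in the units of the state.
- manip.state(): the state, without advancing time (a new reading comes with each control period).
- manip.grab_frame(name): name is "side" or "top" or "wrist"; returns the picture (384x512x3 uint8, blue, green, red); there is no depth.
- manip.get_calibration(name): a dict with "fx", "fy", "cx", "cy" (pixels), "T" (4x4, takes a point from camera to world coordinates). Camera axes: x right, y down, z forward; pixel columns grow to the right and rows downward; lengths in m; the calibration is good to about 2 mm. A picture is of the moment at which its call begins: read the wrist's pose just before it. get_calibration takes no time and is no camera call; for the wrist camera it gives the pose at the moment of the call.
- manip.job_done(): hands the job in, once; it reports no verdict.
Trained networks look in the newest picture that a camera, given by its name, has taken for a name from the list of things; names that differ only in an ending like _2 or _b are one class to them, and where a whole thing is asked for, a point or a joint stands for the part that bears it (a point fixed in the world has none). Each returns a list of dicts, best first, with "p" (0 to 1); they miss things now and then, are a little off and sometimes report something else, mostly with a low value. They report only what shows in the picture. A call takes as long as a camera call.
- manip.boxes_of(query, camera): "xyz" ([x, y, z] in m, in the coordinates of the camera as it stood for that picture, good to about 4 mm: the middle of the surface that is visible of it).
- manip.tip_of(query, camera): "xyz" ([x, y, z] in m, in the coordinates of the camera as it stood for that picture, good to about 4 mm: a listed point, or the origin of a listed thing).
The state is a dict: "time": time; "joint_pos": joint angles; "joint_vel": joint speeds; "joint_efforts": joint torques, N m; "tool_pos": TCP position; "tool_rot": TCP orientation; "contact_force": force on the tool from outside, world axes, zero at the start; "ft_torque": the same for the moment, N m; "gripper_width": opening from 0.0 (shut) to 1.0 (fully open).
Only numpy, scipy, OpenCV 4.12 (cv2) and the standard library are available. Lean on these libraries where they do the work, as an engineer would, in place of code of your own. Each camera call takes 0.05 s, during which the arm holds its last target. There are 200 camera calls.

## Working session

There is one attempt and no reset: what is moved stays moved. The work goes in short steps, Python scripts to look and compute and a tool call to move; the robot and the scene stay as the last step left them, time stands still between calls to the robot, and variables do not carry over. Pictures are saved under pics/ and viewed, about 8 in all and at most 12, crops included, and the job is handed in when it is done.

Besides the shell and the picture viewer there is one more tool, called after "Request:" as name(argument=value, ...) on one line, values as JSON. play_rows: Moves the arm, as the interface text tells. Its arguments: {"type":"object","properties":{"increments":{"type":"array"}},"required":["increments"]}

```bash
mkdir -p pics; cat > h.py <<'E'
from plant import manip
import numpy as np, cv2
def look(cam,fn=None):
    im=manip.grab_frame(cam); 
    if fn: cv2.imwrite('pics/'+fn,im)
    return im, manip.get_calibration(cam)
def w(T,p): return (np.array(T)@np.r_[p,1])[:3]
E
python3 - <<'E'
from h import *
s=manip.state(); print(s['time'],s['tool_pos'],s['tool_rot'],s['gripper_width'])
ims=[]
for c in ['side','top']:
    im,K=look(c,c+'0.png'); T=K['T']
    print(c,K['fx'],np.round(T,3).tolist())
    for q in ['unit','gate','slot3','pivot','lever_grip','bur_block','amber_jar','mixing_cup','rinse_bottle']:
        r=manip.tip_of(q,c)
        print(q,[(round(d['p'],2),np.round(w(T,d['xyz']),3).tolist()) for d in r[:2]])
print(manip.state()['time'])
E
```

```text
0.0 [ 0.26827274 -0.5641946   0.40344423] [-1.03821847e-03  9.75481612e-01  2.20078478e-01 -9.76244414e-05] 0.9932159462247426
side 463.12281267325164 [[-0.94, -0.163, 0.299, 0.22], [-0.34, 0.5, -0.796, 0.961], [-0.019, -0.85, -0.526, 0.729], [0.0, 0.0, 0.0, 1.0]]
unit [(0.71, [0.553, -0.094, -0.004]), (0.17, [0.573, -0.116, 0.097])]
gate [(0.65, [0.554, -0.093, 0.094])]
slot3 [(0.63, [0.571, -0.118, 0.09])]
pivot [(0.97, [0.553, -0.091, 0.031]), (0.24, [0.467, -0.262, 0.002])]
lever_grip [(0.71, [0.591, -0.062, 0.13])]
bur_block [(0.95, [0.467, -0.259, -0.001])]
amber_jar [(0.83, [0.647, 0.06, 0.001]), (0.73, [0.554, -0.092, -0.001])]
mixing_cup [(0.79, [0.513, 0.096, -0.001])]
rinse_bottle [(0.89, [0.58, -0.277, -0.001])]
top 410.52969425128384 [[-0.021, -0.987, 0.158, 0.437], [-0.999, 0.025, 0.023, 0.029], [-0.027, -0.158, -0.987, 1.053], [0.0, 0.0, 0.0, 1.0]]
unit [(0.75, [0.555, -0.099, 0.002])]
gate [(0.9, [0.554, -0.094, 0.094])]
slot3 [(0.64, [0.571, -0.123, 0.093])]
pivot [(0.61, [0.554, -0.097, 0.033])]
lever_grip [(0.64, [0.591, -0.07, 0.133])]
bur_block [(0.76, [0.467, -0.261, 0.002]), (0.21, [0.573, -0.123, 0.093])]
amber_jar [(0.94, [0.646, 0.052, -0.002])]
mixing_cup [(0.74, [0.511, 0.092, 0.001])]
rinse_bottle [(0.87, [0.579, -0.282, 0.001])]
1.0
```

View pics/side0.png

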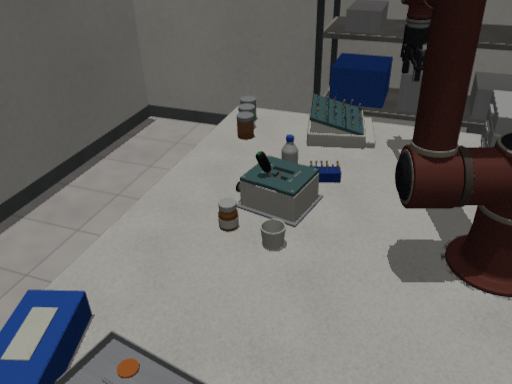

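View pics/top0.png

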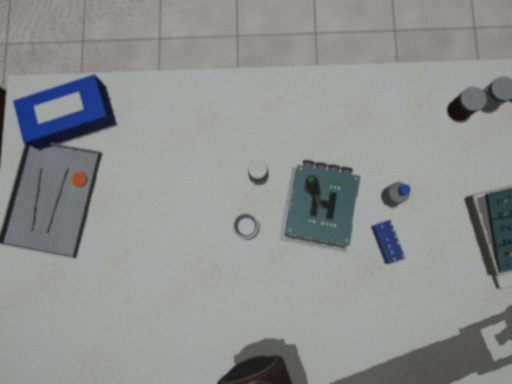

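The unit is seen in both views with gate near (0.554, -0.094), turned by about -10°. The lever is leaning into the far-left slot. I'll refine the yaw from the plate outline.

```bash
cat >> h.py <<'E'
def ray(K,u,v,z):
    T=np.array(K['T']); d=T[:3,:3]@np.array([(u-K['cx'])/K['fx'],(v-K['cy'])/K['fy'],1]); o=T[:3,3]
    return o+d*(z-o[2])/d[2]
E
python3 - <<'E'
from h import *
im=cv2.imread('pics/top0.png'); K=manip.get_calibration('top')
h=cv2.cvtColor(im,cv2.COLOR_BGR2HSV)
m=cv2.inRange(h,(75,50,40),(100,255,200)); m[:, :270]=0; m[:,375:]=0; m[:150]=0;m[260:]=0
m=cv2.morphologyEx(m,cv2.MORPH_OPEN,np.ones((3,3)))
ys,xs=np.nonzero(m)
P=np.array([ray(K,u,v,.095)[:2] for u,v in zip(xs,ys)],np.float32)
r=cv2.minAreaRect(P*1000); print(len(P),r, cv2.boxPoints(r))
cv2.imwrite('pics/c.png',cv2.resize(np.hstack([im[140:260,270:420],cv2.cvtColor(m,8)[140:260,270:420]]),None,fx=2.6,fy=2.6))
E
```

```text
3413 ((553.8856201171875, -95.49667358398438), (146.67787170410156, 163.3957061767578), 78.01500701904297) [[ 458.73938   -150.27196  ]
 [ 618.57336   -184.20198  ]
 [ 649.03186    -40.72139  ]
 [ 489.19788     -6.7913666]]
```

View pics/c.png

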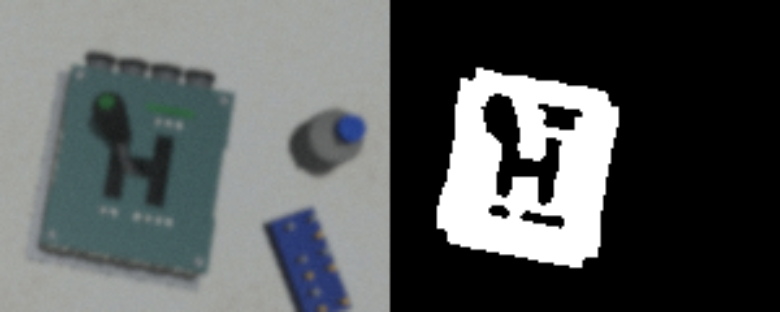

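```bash
cat >> h.py <<'E'
from scipy.spatial.transform import Rotation as Ro
O=np.array([.554,-.095]); YAW=np.radians(-11.5)
B=np.array([[np.cos(YAW),-np.sin(YAW)],[np.sin(YAW),np.cos(YAW)]])
def pose():
    s=manip.state(); q=s['tool_rot']; R=Ro.from_quat([q[1],q[2],q[3],q[0]]).as_matrix()
    p=np.array(s['tool_pos']); b=B.T@(p[:2]-O)
    print('t',round(s['time'],2),'box',np.round(b*1000,1),'tipz',round(p[2]*1000-173,1),'yaw',round(np.degrees(np.arctan2(R[1,0],R[0,0])),1),'F box',np.round(B.T@s['contact_force'][:2],1),round(s['contact_force'][2],1),'g',round(s['gripper_width'],2))
    return p,R
def go(bx,by,tipz):
    p,R=pose(); t=np.r_[O+B@np.array([bx,by])/1000,(tipz+173)/1000]
    print('offset',np.round(R.T@(t-p)*1000,1))
E
python3 -c "
from h import *
go(95,40,232)"
```

```text
t 1.0 box [-186.3 -517. ] tipz 231.7 yaw 25.4 F box [ 0.5 -0.5] 0.2 g 1.0
offset [ 5.595e+02 -2.762e+02 -3.000e-01]
```

Request:
play_rows(increments=[{"offset": [0, 0, 0], "twist": 0.125, "grip": 0}, {"offset": [0, 0, 0], "twist": 0.25, "grip": 0}, {"offset": [0, 0, 0], "twist": 0.375, "grip": 0}, {"offset": [0, 0, 0], "twist": 0.5, "grip": 0}, {"offset": [0, 0, 0], "twist": 0.62, "grip": 0}])

```text
time: 1.42
tool_pos: [0.2684, -0.5644, 0.4047]
tool_rot: [0.0, 0.996, -0.091, 0.0]
contact_force: [-0.4, -0.1, -0.6]
gripper_width: 0.299
```

```bash
python3 -c "
from h import *
go(95,40,232)"
```

```text
t 1.42 box [-186.3 -517. ] tipz 231.7 yaw -10.4 F box [-0.4 -0.2] -0.6 g 0.3
offset [ 2.915e+02 -5.517e+02 -3.000e-01]
```

Request:
play_rows(increments=[{"offset": [19, -36, 0], "twist": 0.02, "grip": 0}, {"offset": [38, -72, 0], "twist": 0.02, "grip": 0}, {"offset": [57, -108, 0], "twist": 0.02, "grip": 0}, {"offset": [76, -144, 0], "twist": 0.02, "grip": 0}, {"offset": [95, -180, 0], "twist": 0.02, "grip": 0}])

```text
time: 1.83
tool_pos: [0.3942, -0.4023, 0.4049]
tool_rot: [0.0, 0.995, -0.098, 0.0]
contact_force: [1.2, -0.5, 0.6]
gripper_width: 0.003
```

Request:
play_rows(increments=[{"offset": [19, -36, 0], "twist": 0, "grip": 0}, {"offset": [38, -72, 0], "twist": 0, "grip": 0}, {"offset": [57, -108, 0], "twist": 0, "grip": 0}, {"offset": [76, -144, 0], "twist": 0, "grip": 0}, {"offset": [95, -180, 0], "twist": 0, "grip": 0}])

```text
time: 2.25
tool_pos: [0.5226, -0.244, 0.405]
tool_rot: [0.0, 0.995, -0.098, 0.0]
contact_force: [0.4, -0.8, 0.4]
gripper_width: -0.001
```

Request:
play_rows(increments=[{"offset": [20, -36, 0], "twist": 0, "grip": 0}, {"offset": [40, -72, 0], "twist": 0, "grip": 0}, {"offset": [60, -108, 0], "twist": 0, "grip": 0}, {"offset": [80, -144, 0], "twist": 0, "grip": 0}, {"offset": [98, -180, 0], "twist": 0, "grip": 0}])

```text
time: 2.67
tool_pos: [0.6541, -0.0865, 0.4048]
tool_rot: [0.0, 0.995, -0.098, 0.0]
contact_force: [-0.6, -0.7, 0.9]
gripper_width: 0.003
```

```bash
python3 -c "
from h import *
go(95,40,135)
look('side','side1.png');look('wrist','wr1.png')
im=np.hstack([cv2.resize(cv2.imread('pics/side1.png')[100:260,180:380],(400,320)),cv2.resize(cv2.imread('pics/wr1.png'),(400,320))])
cv2.imwrite('pics/m1.png',im)
"
```

```text
t 2.67 box [96.4 28.3] tipz 231.8 yaw -11.2 F box [-0.4 -0.8] 0.9 g 0.0
offset [ -1.4 -11.7  96.8]
```

View pics/m1.png

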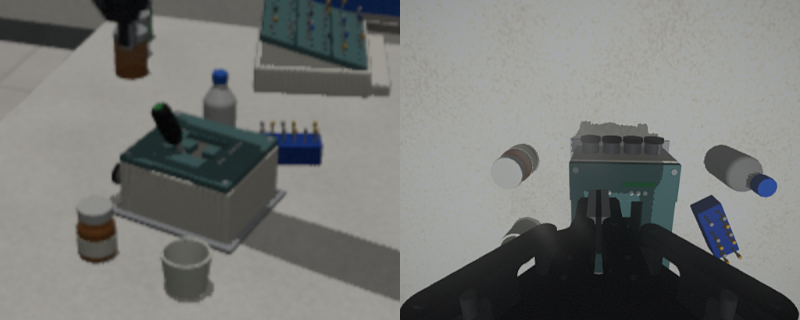

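The fingertips are above and ahead of the lever as planned (tips at side-image pixel ~240,127), and the path down is clear. Descending.

Request:
play_rows(increments=[{"offset": [2, -6, 30], "twist": 0, "grip": 0}, {"offset": [2, -12, 60], "twist": 0, "grip": 0}, {"offset": [2, -12, 90], "twist": 0, "grip": 0}, {"offset": [2, -12, 97], "twist": 0, "grip": 0}, {"offset": [2, -12, 97], "twist": 0, "grip": 0}])

```text
time: 3.18
tool_pos: [0.6559, -0.0772, 0.304]
tool_rot: [-0.0, 0.995, -0.098, -0.003]
contact_force: [-0.3, 0.5, -0.0]
gripper_width: 0.001
```

```bash
python3 -c "
from h import *
pose()
for c in ['side','top']:
    im,K=look(c,c+'2.png'); print(c,[(round(d['p'],2),np.round(w(K['T'],d['xyz']),3).tolist()) for d in manip.tip_of('lever_grip',c)[:2]])
im=np.hstack([cv2.resize(cv2.imread('pics/side2.png')[110:230,200:350],(400,320)),cv2.resize(cv2.imread('pics/top2.png')[130:250,250:400],(400,320))])
cv2.imwrite('pics/m2.png',im)
"
```

```text
t 3.18 box [96.3 37.8] tipz 131.0 yaw -11.3 F box [-0.4  0.4] -0.0 g 0.0
side [(0.58, [0.594, -0.065, 0.134])]
top []
```

View pics/m2.png

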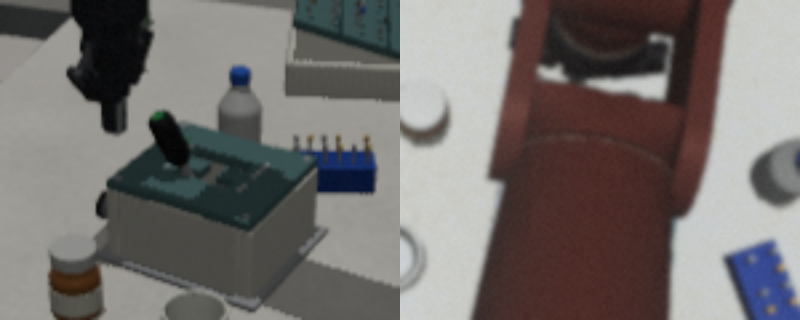

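Request:
play_rows(increments=[{"offset": [-10, 0, 0], "twist": 0, "grip": 0}, {"offset": [-19, 0, 0], "twist": 0, "grip": 0}, {"offset": [-25, 0, 0], "twist": 0, "grip": 0}, {"offset": [-30, 0, 0], "twist": 0, "grip": 0}, {"offset": [-34, 0, 0], "twist": 0, "grip": 0}])

```text
time: 3.8
tool_pos: [0.6234, -0.0703, 0.3085]
tool_rot: [0.0, 0.995, -0.098, 0.001]
contact_force: [0.1, -0.2, -0.3]
gripper_width: 0.006
```

Request:
play_rows(increments=[{"offset": [-5, 0, 0], "twist": 0, "grip": 0}, {"offset": [-10, 0, 0], "twist": 0, "grip": 0}, {"offset": [-15, 0, 0], "twist": 0, "grip": 0}, {"offset": [-20, 0, 0], "twist": 0, "grip": 0}, {"offset": [-25, 0, 0], "twist": 0, "grip": 0}])

```text
time: 4.22
tool_pos: [0.5991, -0.0655, 0.3081]
tool_rot: [0.0, 0.995, -0.098, 0.0]
contact_force: [3.3, 0.0, 0.7]
gripper_width: 0.001
```

```bash
cat >> h.py <<'E'
def lev(cams=('side',),n=3):
    for c in cams:
        X=[]
        for i in range(n):
            im,K=look(c); r=manip.tip_of('lever_grip',c)
            if r: X.append(w(K['T'],r[0]['xyz']))
        if not X: print(c,'none'); continue
        X=np.mean(X,0); b=B.T@(X[:2]-O)*1000; f=np.arcsin(b[0]/115); s=np.arctan2(-b[1],X[2]*1000-30)
        print(c,len(X),'grip box',np.round(b,1),round(X[2]*1000,1),'fore %.2f side %.2f'%(f,s))
    return im
E
python3 -c "
from h import *
pose(); cv2.imwrite('pics/s3.png',cv2.resize(lev()[110:230,200:350],(600,480),interpolation=2))"
```

```text
t 4.22 box [38.3 37.9] tipz 135.1 yaw -11.2 F box [3.2 0.7] 0.7 g 0.0
side 3 grip box [ 5.9 25.8] 103.0 fore 0.05 side -0.34
```

View pics/s3.png

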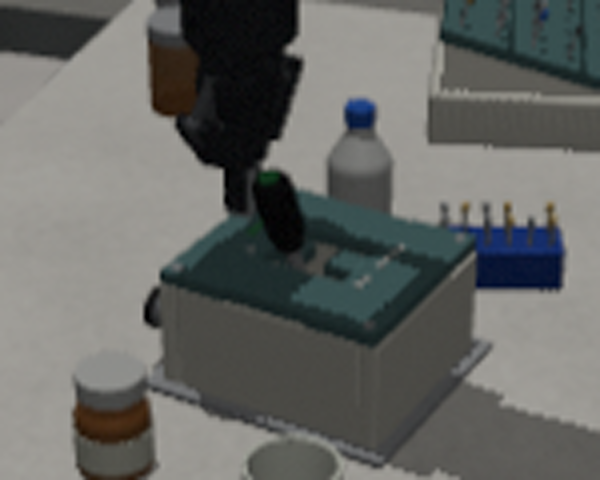

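The lever has come back most of the way (green cap at crop pixel 268,178). The network's z of 103 is an outlier, so I'll use the green cap as a marker instead: its ray meets the 147 mm sphere about the pivot.

```bash
cat >> h.py <<'E'
def cap(im,cam,v=True):
    K=manip.get_calibration(cam); T=np.array(K['T']); h=cv2.cvtColor(im,cv2.COLOR_BGR2HSV)
    m=cv2.inRange(h,(45,90,35),(75,255,255))
    n,l,st,c=cv2.connectedComponentsWithStats(m)
    piv=np.r_[O,.03]
    for i in range(1,n):
        if st[i,4]<2: continue
        u=c[i]; d=T[:3,:3]@np.array([(u[0]-K['cx'])/K['fx'],(u[1]-K['cy'])/K['fy'],1]); d/=np.linalg.norm(d); o=T[:3,3]-piv
        b=d@o; q=b*b-(o@o-.147**2)
        if q<0: continue
        X=o+d*(-b-q**.5); xb=B.T@X[:2]; f=np.arcsin(np.clip(xb[0]/.147,-1,1)); s=np.arctan2(-xb[1],X[2])
        if abs(f)<.5 and abs(s)<.6: print(cam,'cap px',np.round(u,1),'n',st[i,4],'fore %.3f side %.3f'%(f,s))
E
python3 -c "
from h import *
for f in ['side0','top0','side1','side2']: print(f); cap(cv2.imread('pics/'+f+'.png'),f[:-1])
print('now'); cap(look('side')[0],'side')"
```

```text
side0
side cap px [258.9 153.1] n 14 fore 0.270 side -0.328
side cap px [269.5 162. ] n 2 fore -0.041 side -0.481
top0
top cap px [310.5 178.5] n 31 fore 0.275 side -0.298
top cap px [335.  182.1] n 45 fore 0.277 side 0.083
side1
side cap px [259. 153.] n 13 fore 0.271 side -0.324
side2
side cap px [258.9 153.1] n 14 fore 0.270 side -0.328
side cap px [269.5 162. ] n 2 fore -0.041 side -0.481
now
side cap px [266.9 153.9] n 14 fore 0.097 side -0.325
```

The marker gives fore 0.097 and side -0.325, which matches the contact geometry. Another 13 to 14 mm of push is needed.

Request:
play_rows(increments=[{"offset": [-4, 0, 0], "twist": 0, "grip": 0}, {"offset": [-8, 0, 0], "twist": 0, "grip": 0}, {"offset": [-11, 0, 0], "twist": 0, "grip": 0}, {"offset": [-13.5, 0, 0], "twist": 0, "grip": 0}, {"offset": [-13.5, 0, 0], "twist": 0, "grip": 0}])

```text
time: 4.98
tool_pos: [0.5857, -0.0628, 0.3079]
tool_rot: [-0.0, 0.995, -0.098, 0.0]
contact_force: [1.0, 0.0, 0.8]
gripper_width: 0.0
```

```bash
python3 -c "
from h import *
go(60,75,135); cap(look('side')[0],'side')"
```

```text
t 4.98 box [24.7 37.9] tipz 134.9 yaw -11.2 F box [0.9 0.2] 0.8 g 0.0
offset [ 35.5 -36.9  -0.1]
side cap px [271.1 154.9] n 14 fore 0.008 side -0.326
side cap px [263.5 166.5] n 10 fore 0.022 side -0.597
```

Request:
play_rows(increments=[{"offset": [33, 0, 0], "twist": 0, "grip": 0}, {"offset": [35, -30, 0], "twist": 0, "grip": 0}, {"offset": [35, -60, 0], "twist": 0, "grip": 0}, {"offset": [5, -62, 0], "twist": 0, "grip": 0}, {"offset": [-24, -62, 0], "twist": 0, "grip": 0}])

```text
time: 5.45
tool_pos: [0.5745, 0.0039, 0.3061]
tool_rot: [0.0, 0.995, -0.097, -0.002]
contact_force: [-1.0, -0.3, -0.7]
gripper_width: -0.003
```

```bash
python3 -c "
from h import *
go(0,60,135); im=look('side','s4.png')[0]; cap(im,'side')
cv2.imwrite('pics/s4.png',cv2.resize(im[90:230,200:350],(600,560),interpolation=2))"
```

```text
t 5.45 box [  0.3 101. ] tipz 133.1 yaw -11.1 F box [-1.  -0.5] -0.7 g -0.0
offset [-0.6 41.  -1.9]
side cap px [272. 155.] n 9 fore -0.008 side -0.323
side cap px [266.3 164.1] n 10 fore -0.006 side -0.538
```

View pics/s4.png

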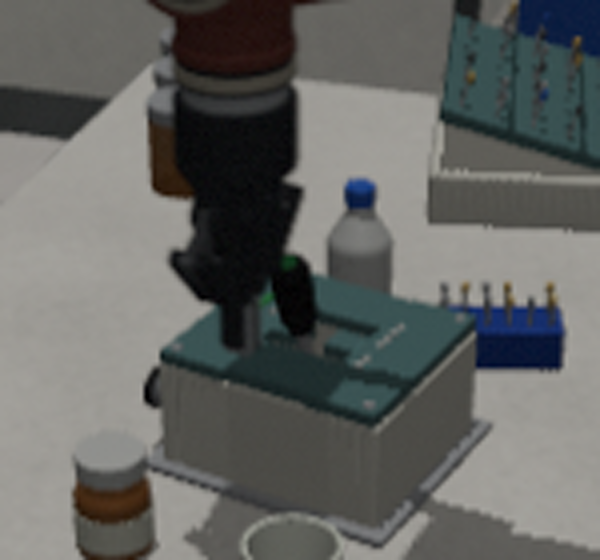

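The finger is on the left side of the lever, and the lever is in the crossbar. Pushing right gently.

Request:
play_rows(increments=[{"offset": [-1, 12, 0], "twist": 0, "grip": 0}, {"offset": [-1, 22, 0], "twist": 0, "grip": 0}, {"offset": [-1, 29, 0], "twist": 0, "grip": 0}, {"offset": [-1, 35, 0], "twist": 0, "grip": 0}, {"offset": [-1, 41, 0], "twist": 0, "grip": 0}])

```text
time: 5.92
tool_pos: [0.5663, -0.0385, 0.3086]
tool_rot: [-0.001, 0.995, -0.099, 0.001]
contact_force: [0.8, 2.4, 2.0]
gripper_width: 0.003
```

Request:
play_rows(increments=[{"offset": [0, 5, 0], "twist": 0, "grip": 0}, {"offset": [0, 10, 0], "twist": 0, "grip": 0}, {"offset": [0, 15, 0], "twist": 0, "grip": 0}, {"offset": [0, 20, 0], "twist": 0, "grip": 0}, {"offset": [0, 25, 0], "twist": 0, "grip": 0}])

```text
time: 6.33
tool_pos: [0.5613, -0.0625, 0.3093]
tool_rot: [0.0, 0.995, -0.098, 0.001]
contact_force: [-1.6, 3.0, 7.6]
gripper_width: -0.002
```

```bash
python3 -c "
from h import *
pose(); im=look('side','s5.png')[0]; cap(im,'side')"
```

```text
t 6.33 box [ 0.7 33.4] tipz 136.3 yaw -11.2 F box [-2.1  2.6] 7.6 g -0.0
side cap px [265.1 165.3] n 16 fore 0.005 side -0.567
```

Fz has risen to 7.6 N. The knuckles above the fingertips are probably resting on the handle's top as it comes upright, so I'll back off, raise and continue.

Request:
play_rows(increments=[{"offset": [0, -5, 0], "twist": 0, "grip": 0}, {"offset": [0, -8, -8], "twist": 0, "grip": 0}, {"offset": [0, -8, -15], "twist": 0, "grip": 0}, {"offset": [0, -3, -15], "twist": 0, "grip": 0}, {"offset": [0, 0, -15], "twist": 0, "grip": 0}])

```text
time: 6.8
tool_pos: [0.5609, -0.0623, 0.3234]
tool_rot: [0.0, 0.995, -0.098, 0.001]
contact_force: [-0.3, -0.8, -0.5]
gripper_width: 0.002
```

```bash
python3 -c "
from h import *
pose(); im=look('side')[0]; cap(im,'side')
cv2.imwrite('pics/s6.png',cv2.resize(im[90:230,200:350],(600,560),interpolation=2))"
```

```text
t 6.8 box [ 0.3 33.4] tipz 150.4 yaw -11.2 F box [-0.1 -0.9] -0.5 g 0.0
side cap px [279.6 147. ] n 5 fore -0.020 side -0.065
side cap px [265.7 164.8] n 19 fore -0.003 side -0.555
```

View pics/s6.png

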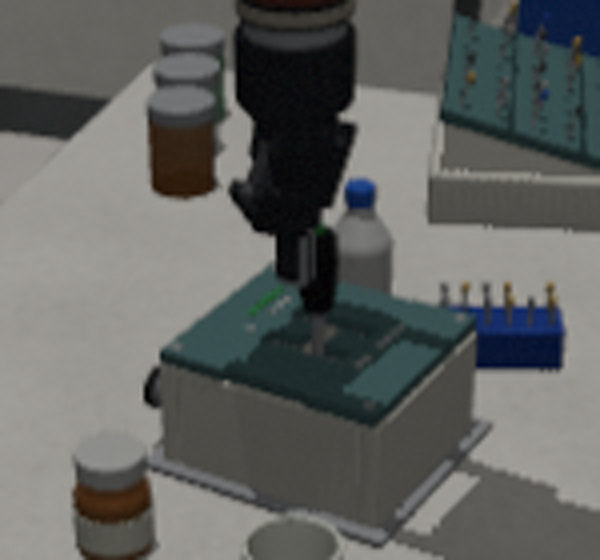

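The lever is nearly upright (side about -0.07) and the force has gone. Continuing right at the raised height.

Request:
play_rows(increments=[{"offset": [0, 5, 0], "twist": 0, "grip": 0}, {"offset": [0, 10, 0], "twist": 0, "grip": 0}, {"offset": [0, 15, 0], "twist": 0, "grip": 0}, {"offset": [0, 20, 0], "twist": 0, "grip": 0}, {"offset": [0, 25, 0], "twist": 0, "grip": 0}])

```text
time: 7.27
tool_pos: [0.5558, -0.087, 0.3227]
tool_rot: [-0.0, 0.995, -0.098, -0.0]
contact_force: [0.6, 1.4, -0.0]
gripper_width: 0.002
```

```bash
python3 -c "
from h import *
pose(); im=look('side')[0]; cap(im,'side')
cv2.imwrite('pics/s7.png',cv2.resize(im[90:230,200:350],(600,560),interpolation=2))"
```

```text
t 7.27 box [0.1 8.2] tipz 149.7 yaw -11.3 F box [0.3 1.4] -0.0 g 0.0
side cap px [284.5 144. ] n 2 fore -0.037 side 0.088
side cap px [265.7 164.8] n 19 fore -0.003 side -0.555
```

Request:
play_rows(increments=[{"offset": [0, 4, 0], "twist": 0, "grip": 0}, {"offset": [0, 8, 0], "twist": 0, "grip": 0}, {"offset": [0, 11, 0], "twist": 0, "grip": 0}, {"offset": [0, 14, 0], "twist": 0, "grip": 0}, {"offset": [0, 16, 0], "twist": 0, "grip": 0}])

```text
time: 7.73
tool_pos: [0.5526, -0.1025, 0.3223]
tool_rot: [-0.0, 0.995, -0.098, -0.0]
contact_force: [-0.3, 1.7, -0.6]
gripper_width: 0.001
```

```bash
python3 -c "
from h import *
pose(); im=look('side')[0]; cap(im,'side')
a=look('wrist')[0]
cv2.imwrite('pics/s8.png',np.hstack([cv2.resize(im[110:220,210:330],(400,367),interpolation=2),cv2.resize(a[180:380,150:360],(385,367))]))"
```

```text
t 7.73 box [ 0.1 -7.6] tipz 149.3 yaw -11.3 F box [-0.6  1.6] -0.6 g 0.0
side cap px [265.7 164.8] n 19 fore -0.003 side -0.555
```

View pics/s8.png

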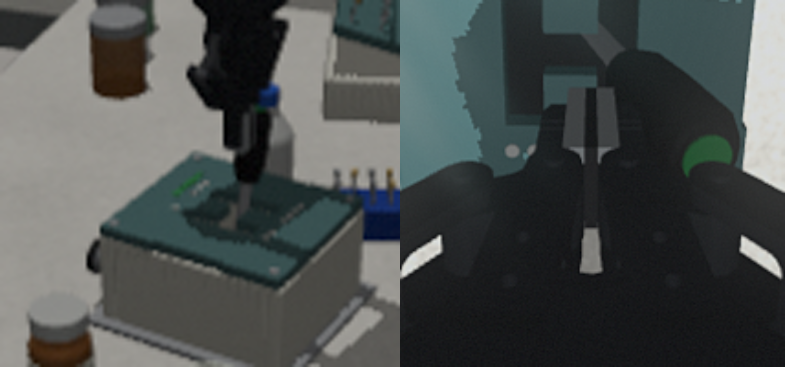

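The wrist view shows the lever leaning right with its green cap visible at crop pixel (708,155), and the stem is in the right end of the crossbar. I'll use the wrist camera for the cap.

```bash
python3 -c "
from h import *
im=look('wrist')[0]; cap(im,'wrist')"
```

```text
wrist cap px [271.6 133.1] n 580 fore 0.427 side 0.117
wrist cap px [317.  262.5] n 349 fore 0.004 side 0.263
```

Request:
play_rows(increments=[{"offset": [0, 2, 0], "twist": 0, "grip": 0}, {"offset": [0, 4, 0], "twist": 0, "grip": 0}, {"offset": [0, 5.5, 0], "twist": 0, "grip": 0}, {"offset": [0, 5.5, 0], "twist": 0, "grip": 0}])

```text
time: 8.22
tool_pos: [0.5517, -0.1078, 0.3227]
tool_rot: [0.0, 0.995, -0.098, 0.0]
contact_force: [-0.6, 1.2, -0.7]
gripper_width: 0.0
```

```bash
python3 -c "
from h import *
pose();im=look('wrist')[0]; cap(im,'wrist')"
```

```text
t 8.22 box [  0.3 -13. ] tipz 149.7 yaw -11.3 F box [-0.8  1.1] -0.7 g 0.0
wrist cap px [264.1 133.5] n 577 fore 0.427 side 0.132
wrist cap px [316.  261.8] n 362 fore 0.001 side 0.300
```

Request:
play_rows(increments=[{"offset": [0, 2, 0], "twist": 0, "grip": 0}, {"offset": [0, 2, 0], "twist": 0, "grip": 0}, {"offset": [0, -15, 0], "twist": 0, "grip": 0}, {"offset": [-25, -15, 0], "twist": 0, "grip": 0}, {"offset": [-50, -15, 0], "twist": 0, "grip": 0}])

```text
time: 8.68
tool_pos: [0.5058, -0.083, 0.3229]
tool_rot: [0.0, 0.995, -0.098, 0.0]
contact_force: [-0.7, -0.3, 0.8]
gripper_width: -0.003
```

Request:
play_rows(increments=[{"offset": [0, 20, 0], "twist": 0, "grip": 0}, {"offset": [0, 42, 2], "twist": 0, "grip": 0}, {"offset": [0, 42, 2], "twist": 0, "grip": 0}])

```text
time: 8.93
tool_pos: [0.4967, -0.1264, 0.3209]
tool_rot: [0.001, 0.995, -0.099, 0.0]
contact_force: [-0.4, 0.6, 0.4]
gripper_width: 0.004
```

```bash
python3 -c "
from h import *
pose();im=look('wrist')[0]; cap(im,'wrist'); cap(look('side')[0],'side'); cv2.imwrite('pics/s9.png',im)"
```

```text
t 8.93 box [-49.9 -42.2] tipz 147.9 yaw -11.4 F box [-0.5  0.5] 0.4 g 0.0
wrist cap px [218.2  52.8] n 747 fore 0.297 side 0.196
wrist cap px [260.4 163.4] n 827 fore -0.007 side 0.307
side cap px [287.5 142. ] n 4 fore -0.024 side 0.228
side cap px [265.7 164.8] n 19 fore -0.003 side -0.555
```

View pics/s9.png

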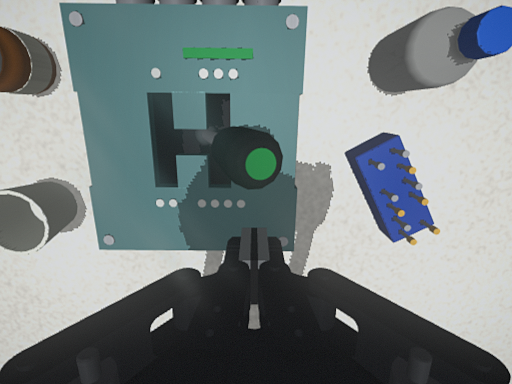

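The lever stands upright at the right end of the crossbar (cap at 260,163), with the finger behind it and in line. Pushing forward.

Request:
play_rows(increments=[{"offset": [10, 0, 0], "twist": 0, "grip": 0}, {"offset": [18, 0, 0], "twist": 0, "grip": 0}, {"offset": [24, 0, 0], "twist": 0, "grip": 0}, {"offset": [30, 0, 0], "twist": 0, "grip": 0}, {"offset": [36, 0, 0], "twist": 0, "grip": 0}])

```text
time: 9.45
tool_pos: [0.5334, -0.1311, 0.3208]
tool_rot: [0.0, 0.995, -0.098, -0.0]
contact_force: [-2.5, 0.2, 2.0]
gripper_width: -0.004
```

Request:
play_rows(increments=[{"offset": [4, 0, 0], "twist": 0, "grip": 0}, {"offset": [8, 0, 0], "twist": 0, "grip": 0}, {"offset": [12, 0, 0], "twist": 0, "grip": 0}, {"offset": [16, 0, 0], "twist": 0, "grip": 0}, {"offset": [20, 0, 0], "twist": 0, "grip": 0}])

```text
time: 9.87
tool_pos: [0.5525, -0.1351, 0.3202]
tool_rot: [-0.0, 0.995, -0.098, -0.001]
contact_force: [-1.9, 0.6, 0.2]
gripper_width: 0.001
```

```bash
python3 -c "
from h import *
pose();im=look('wrist')[0]; cap(im,'wrist'); cap(look('side')[0],'side')"
```

```text
t 9.87 box [  6.5 -39.6] tipz 147.2 yaw -11.2 F box [-2.   0.2] 0.2 g 0.0
wrist cap px [225.  142.1] n 573 fore 0.447 side 0.201
wrist cap px [264.3 206.2] n 699 fore 0.238 side 0.318
side cap px [265.7 164.8] n 19 fore -0.003 side -0.555
```

Request:
play_rows(increments=[{"offset": [3, 0, 0], "twist": 0, "grip": 0}, {"offset": [6, 0, 0], "twist": 0, "grip": 0}, {"offset": [8, 0, 0], "twist": 0, "grip": 0}, {"offset": [10, 0, 0], "twist": 0, "grip": 0}, {"offset": [11, 0, 0], "twist": 0, "grip": 0}])

```text
time: 10.38
tool_pos: [0.5634, -0.1374, 0.3207]
tool_rot: [0.0, 0.995, -0.098, 0.0]
contact_force: [-1.3, 1.0, -0.7]
gripper_width: -0.004
```

```bash
python3 -c "
from h import *
pose();im=look('wrist')[0]; cap(im,'wrist')"
```

```text
t 10.38 box [ 17.7 -39.7] tipz 147.7 yaw -11.2 F box [-1.5  0.7] -0.7 g -0.0
wrist cap px [225.9 158.7] n 527 fore 0.468 side 0.204
wrist cap px [261.6 202.3] n 669 fore 0.319 side 0.317
```

A little more, to reach the stop.

Request:
play_rows(increments=[{"offset": [1, 0, 0], "twist": 0, "grip": 0}, {"offset": [2, 0, 0], "twist": 0, "grip": 0}, {"offset": [3, 0, 0], "twist": 0, "grip": 0}, {"offset": [3.5, 0, 0], "twist": 0, "grip": 0}, {"offset": [3.5, 0, 0], "twist": 0, "grip": 0}])

```text
time: 10.85
tool_pos: [0.5666, -0.138, 0.3207]
tool_rot: [0.0, 0.995, -0.098, -0.0]
contact_force: [-1.1, 0.1, -0.2]
gripper_width: 0.002
```

```bash
python3 -c "
from h import *
pose();im=look('wrist')[0]; cap(im,'wrist')"
```

```text
t 10.85 box [ 21.  -39.7] tipz 147.7 yaw -11.2 F box [-1.1 -0.2] -0.2 g 0.0
wrist cap px [225.3 163.5] n 518 fore 0.475 side 0.202
wrist cap px [260.9 201.3] n 663 fore 0.343 side 0.317
```

Home: fore is 0.343. Backing straight off and up.

Request:
play_rows(increments=[{"offset": [-20, 0, 0], "twist": 0, "grip": 0}, {"offset": [-50, 0, 0], "twist": 0, "grip": 0}, {"offset": [-70, 0, -30], "twist": 0, "grip": 0}, {"offset": [-80, 0, -65], "twist": 0, "grip": 0}, {"offset": [-80, 0, -80], "twist": 0, "grip": 0}])

```text
time: 11.32
tool_pos: [0.4873, -0.1223, 0.4054]
tool_rot: [0.001, 0.995, -0.098, 0.003]
contact_force: [0.6, 0.0, 1.0]
gripper_width: -0.003
```

Request:
play_rows(increments=[{"offset": [-20, 0, 0], "twist": 0, "grip": 0}, {"offset": [-20, 0, 0], "twist": 0, "grip": 0}, {"offset": [-20, 0, 0], "twist": 0, "grip": 0}])

```text
time: 11.57
tool_pos: [0.4684, -0.1185, 0.4012]
tool_rot: [0.0, 0.995, -0.098, 0.001]
contact_force: [0.4, 0.2, -0.8]
gripper_width: 0.0
```

```bash
python3 -c "
from h import *
pose();im=look('wrist')[0]; cap(im,'wrist'); s,K=look('side'); cap(s,'side')
for q in ['bur_block','amber_jar','mixing_cup','rinse_bottle']:
    print(q,[np.round(w(K['T'],d['xyz']),3).tolist() for d in manip.tip_of(q,'side')[:1]])
cv2.imwrite('pics/s10.png',np.hstack([cv2.resize(im,(400,300)),cv2.resize(s[90:240,180:380],(400,300))]))"
```

```text
t 11.57 box [-79.2 -40.1] tipz 228.2 yaw -11.3 F box [0.3 0.3] -0.8 g 0.0
wrist cap px [259.   17.7] n 371 fore 0.342 side 0.318
wrist cap px [218.3  33.5] n 203 fore 0.260 side 0.123
side cap px [265.5 165. ] n 18 fore -0.000 side -0.559
bur_block [[0.468, -0.261, 0.001]]
amber_jar [[0.646, 0.057, 0.001]]
mixing_cup [[0.517, 0.092, 0.001]]
rinse_bottle [[0.58, -0.278, -0.001]]
```

View pics/s10.png

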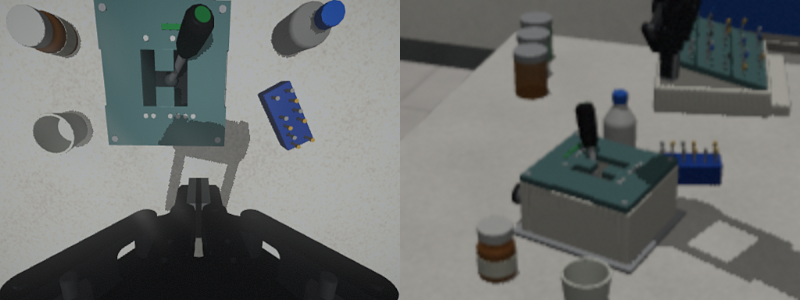

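The lever is fully forward in the far-right slot (cap at 202,14 in the wrist view), the robot is clear, and the bystanders are where they were.

```bash
python3 -c "
from h import *
print(manip.job_done())"
```

```text
the job is handed in; nothing more can be done
None
```

The suction selector is on line three, and I handed the job in at about 11.6 s on the robot's clock. With the gripper shut, I pushed the lever back from the one-dot slot to the crossbar, across to the right-hand lane, then forward into the three-dot slot. I then backed the arm off and up.

- **Lever:** the last check, from the wrist camera's view of the green cap, gave fore 0.342 (full stop 0.35) and side 0.318. That was unchanged after I let go. Fore stayed near 0 while crossing, so the lever never went towards the four-dot slot.
- **Bystanders:** block, jar, cup and bottle all read within about 6 mm of where they started, which is about the accuracy of the measurement.
- **Forces:** the highest reading at the end of a move was about 8 N. It came when part of the gripper above the fingertips seemed to rest on the handle's top during the sideways push. I backed off, raised the fingers 15 mm and continued at 1 to 3 N.

**Disagreements:**
- The network's lever-handle reading gave a bad height once (103 mm), so I used the green cap instead.
- In the last picture the side camera picked up only the green bar on the plate, not the cap. The final lever angles therefore come from the wrist camera alone, though the side picture looks consistent with them.

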